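Load a cartridge into the spectrometer's push-push slot

TASK

Load the tall, flat cartridge into the slot on top of the spectrometer: stand it upright in the slot, push it down as far as it will go, and let it come back up a little so that the push-push catch holds it down (a second push would throw it up again). Leave the short cartridge and the thick square cartridge standing where they are, and let go of everything.

Things in the scene. Friction and masses are not known exactly. Their poses are not given: they have to be found in the camera images.
- cartridge_mid (a point): Centre (half-way up) of the tall flat cartridge: pale plastic block with a grey band near its flat top, loose, upright on the bench, 36 mm thick (its x), 52 mm wide (y), 96 mm tall (z up), 0.1 to 0.2 kg. Grip it across the 36 mm in its upper third, so that the fingers clear the machine's deck. It fits the slot either way round (half turn).
- slot (a point): Centre of the slot's mouth, level with the deck of the beige spectrometer, 140 mm above the bench. Turns with the machine: x along the slot's short side (cartridge x goes along it), y along the long side, z up. Mouth 64 x 80 mm, funnelling over 20 mm depth to a straight 40 x 56 mm guide. The flat deck reaches 85 mm to -x, 215 to +x, 290 to -y, 95 to +y of this point.
- carriage (a joint): Sprung carriage in the slot, metres pressed down: 0 up (a cartridge on it has its top 46 mm above the deck) to 0.042 at the firm stop (top 4 mm above). Pushing takes 3 to 8 N. Let go from 0.036 or deeper, it rises to about 0.026, where the catch holds it (top 20 mm above the deck). Pushed to the bottom again and let go, it comes fully up.
- short_cartridge_mid (a point): centre of the short cartridge, same plastic and footprint (36 x 52 mm) but only 50 mm tall; loose bystander, leave it
- square_cartridge_mid (a point): centre of the thick square cartridge, same plastic, 66 x 66 mm and 96 mm tall; loose bystander, leave it
Things that resemble listed ones, but are neither listed nor needed, are in the scene too. What is shaped like the part that bears cartridge_mid but yellow is not meant.

How it is judged:
By the outcome, as a careful person would: the job done as asked, in the order asked, and still so for the second after the job is handed in, with the robot touching nothing.
It also fails if it takes over 43 s, if anything falls off the work surface, if the arm or the gripper's body presses on something with over 40 N, if the wrist force passes 120 N, or if a joint passes its speed limit or range.

ROBOT

A 6-joint arm with a two-finger parallel gripper is mounted at the origin on the work surface. World frame = base frame: x ahead of the robot, y to its left, z up, the work surface at z = 0. Lengths are in mm, angles in degrees, forces in N, time in s.
With the tool pointing down it reaches from about 250 to 725 mm from the base axis. Payload 9.7 kg.
Tool frame: the origin (TCP) lies midway between the tips of the shut fingers; the grasp point (between the pads) lies 19 mm behind it; z points along the fingers, x is the direction in which the jaws open and shut, and the axes are right-handed (so a half turn about z gives the same grasp; the last joint's range is limited). The gripper opens to 85 mm and grips with 20 to 120 N. Pads are 22 mm wide; open, the fingers measure 114 mm over their backs; the gripper's body (76 mm by 85 mm) begins 54 mm behind the grasp point. The pads swing forward as they close: fully open they stand 13 mm farther back than shut.
Start: joints at [71.391, 4.979, 10.078, 95.1, 0, 90], TCP at [175.513, 521.241, 231.284] pointing down, gripper open.
Joint ranges: [-179.16, 179.16], [-48.56, 103.87], [-65.8, 70.77], [-126.05, 130.52], [-82.76, 87.17], [-180, 180]. Speed limits (degrees/s): [127.2, 127.2, 147.25, 180, 180, 180].

INTERFACE

Orientations are given as a 3x3 rotation matrix whose columns are the frame's x, y, z axes.
In Python, from cell import robot gives the robot as it stands.
- The arm moves only by the tool move_arm, never from a script. Its arguments are lists of equal length, an entry for each row: "offset": the shift along the tool's x, y, z in m, a list of three; "spin": the turn about the tool's z in units of 5 degrees (1.0 is 5 degrees). A call has 1 to 12 rows; each row is the pose to reach, as a shift and turn from the pose commanded when the call began, along the tool's axes at that moment; what a row does not reach only later rows make up. A row lasts 1/10 s, in which the tool goes at most 50 mm and 8.59 degrees, less where a joint would pass 70% of its speed; a pose out of reach is approached as far as the arm can. A call with a gripper value outside its range is refused whole. "claw" is the gripper command: -1 is fully open, 1 is shut, values between are in proportion, set as the call begins (left out, the last holds). The fingers move at their own pace and stop on an object; "grip_force" is the grip in N (left out, the last holds). Time passes only in rows, so rows that repeat a pose let the fingers close. It gives the time, the measured TCP pose, the force and the opening at its end, in the units of the state.
- robot.state(): the state, without advancing time (a new reading comes with each control period).
- robot.capture(name): name is "scene" or "top" or "wrist"; returns (picture, depth): 420x560x3 uint8, red, green, blue; 420x560 float32, mm along the optical axis (not along the pixel's ray), 0 where there is no reading.
- robot.get_calibration(name): a dict with "intrinsics" (3x3 intrinsics, pixels), "extrinsics" (4x4, takes a point from world to camera coordinates). Camera axes: x right, y up, looking along -z (the intrinsics and any distortion apply to the point x, -y, -z); pixel columns grow to the right and rows downward; lengths in mm; the calibration is good to about 2 mm. A picture is of the moment at which its call begins: read the wrist's pose just before it. get_calibration takes no time and is no camera call; for the wrist camera it gives the pose at the moment of the call.
- robot.finish_job(): hands the job in, once; it reports no verdict.
The state is a dict: "clock": time; "joints": joint angles; "qvel": joint speeds; "joint_torque": joint torques, N m; "ee_pos": TCP position; "tool_rot": TCP orientation; "ft_force": force on the tool from outside, world axes, zero at the start; "moment": the same for the moment, N m; "opening": opening from 0.0 (shut) to 1.0 (fully open).
Only numpy, scipy, OpenCV 4.12 (cv2) and the standard library are available. Lean on these libraries where they do the work, as an engineer would, in place of code of your own. Each camera call takes 0.05 s, during which the arm holds its last target.

## Working session

There is one attempt and no reset: what is moved stays moved. The work goes in short steps, Python scripts to look and compute and a tool call to move; the robot and the scene stay as the last step left them, time stands still between calls to the robot, and variables do not carry over. Pictures are saved under pics/ and viewed, and the job is handed in when it is done.

Besides the shell and the picture viewer there is one more tool, called after ">>>" by a JSON object that holds its "op" and its "data", one argument or row to a line. move_arm: Moves the arm, as the interface text tells. Its arguments: {"type":"object","properties":{"offset":{"type":"array","items":{"type":"array","items":{"type":"number"}}},"spin":{"type":"array","items":{"type":"number"}},"claw":{"type":"number"},"grip_force":{"type":"number"}},"required":["offset","spin"]}

```bash
mkdir -p pics; ls; cat > h.py <<'E'
import numpy as np, cv2
from cell import robot
def grab(n,tag):
    cal=robot.get_calibration(n); p,d=robot.capture(n)
    cv2.imwrite(f'pics/{tag}.png',p[:,:,::-1]); np.savez(f'pics/{tag}.npz',p=p,d=d,K=cal['intrinsics'],E=cal['extrinsics'],**{k:np.array(v) for k,v in cal.items() if k not in('intrinsics','extrinsics')})
    return cal
def cloud(tag):
    z=np.load(f'pics/{tag}.npz'); d=z['d'].astype(float);K=z['K'];E=z['E']
    v,u=np.mgrid[:d.shape[0],:d.shape[1]]
    x=(u-K[0,2])/K[0,0]*d; y=(v-K[1,2])/K[1,1]*d
    c=np.stack([x,-y,-d,np.ones_like(d)],-1)
    w=c@np.linalg.inv(E).T
    w=w[...,:3]; w[d==0]=np.nan
    return z['p'],w
E
python3 - <<'E'
from h import *
for n in('scene','top'):
    c=grab(n,n+'1'); print(c.keys(),c['intrinsics'],c['extrinsics'])
print(robot.state())
E
```

```text
pics
dict_keys(['intrinsics', 'extrinsics']) [[406.27216208   0.         281.07978072]
 [  0.         406.27216208 212.4140131 ]
 [  0.           0.           1.        ]] [[ 2.44280524e-01  9.69662040e-01  9.08586195e-03 -2.61432263e+02]
 [-7.82973240e-01  1.91704205e-01  5.91779016e-01  2.54731324e+02]
 [ 5.72083850e-01 -1.51674075e-01  8.06049033e-01 -1.11850246e+03]
 [ 0.00000000e+00  0.00000000e+00  0.00000000e+00  1.00000000e+00]]
dict_keys(['intrinsics', 'extrinsics']) [[422.29149786   0.         278.28281788]
 [  0.         422.29149786 209.17768896]
 [  0.           0.           1.        ]] [[-2.35968222e-02 -9.99715872e-01 -3.37120392e-03  1.72174775e+02]
 [ 9.78293894e-01 -2.37853564e-02  2.05852650e-01 -4.92189683e+02]
 [-2.05874347e-01  1.55944018e-03  9.78577192e-01 -9.36556972e+02]
 [ 0.00000000e+00  0.00000000e+00  0.00000000e+00  1.00000000e+00]]
{'clock': 0.1, 'joints': array([ 7.13898774e+01,  5.00735616e+00,  1.00395897e+01,  9.51003042e+01,
       -4.93623662e-04,  8.99991816e+01]), 'qvel': array([ 0.05612307, -0.03379664,  0.0073055 , -0.08119937, -0.03901284,
       -0.04914648]), 'joint_torque': array([ 1.73475786e-03, -5.21564770e+01,  4.65654194e+01,  1.59725075e-02,
        5.20249137e-05, -2.64992082e-06]), 'ee_pos': array([175.45552015, 521.0433006 , 230.66499256]), 'tool_rot': array([[ 3.19112987e-01,  9.47716605e-01, -3.70976168e-04],
       [ 9.47715933e-01, -3.19113202e-01, -1.12868615e-03],
       [-1.18805800e-03,  8.59838309e-06, -9.99999294e-01]]), 'ft_force': array([ 0.5454701 , -0.17978606, -0.32690063]), 'moment': array([ 0.00651562, -0.03500159,  0.04313685]), 'opening': 0.9966526522274548}
```

View pics/scene1.png

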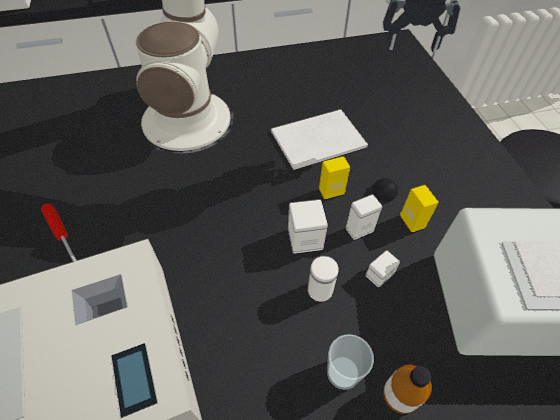

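View pics/top1.png

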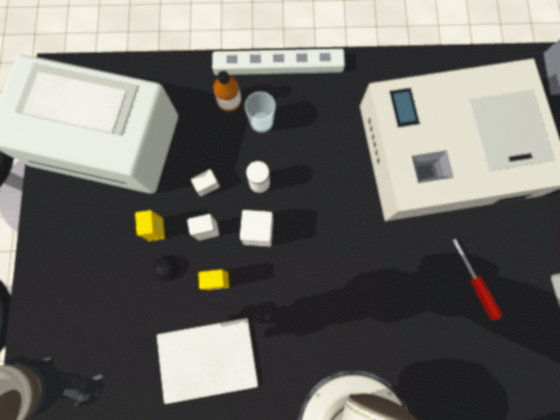

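The tall pale cartridge is at scene (364,217) / top (203,227). The square one is at top (257,228), the short one at (205,182), and the slot at (433,166). Next I'll measure them from the depth.

```bash
python3 - <<'E'
from h import *
for t in('top1','scene1'):
    p,w=cloud(t)
    for name,zr,c,r in (('tall',(85,110),(203,227),(364,217)),('sq',(85,110),(257,228),(307,215)),('short',(40,60),(205,182),(383,265)),('deck',(130,150),None,None)):
        m=(w[...,2]>zr[0])&(w[...,2]<zr[1])
        cc=c if t=='top1' else r
        if cc:
            v,u=np.mgrid[:420,:560]; m&=(abs(u-cc[0])<32)&(abs(v-cc[1])<32)
            n,l,st,ce=cv2.connectedComponentsWithStats(m.astype(np.uint8))
            i=1+np.argmax(st[1:,4]); m=l==i
        P=w[m]; rect=cv2.minAreaRect(P[:,:2].astype(np.float32))
        print(t,name,m.sum(),np.median(P,0).round(1),np.array(rect[0]).round(1),np.array(rect[1]).round(1),round(rect[2],1))
    print('slotarea')
p,w=cloud('top1')
im=cv2.resize(p[130:260,120:300],None,fx=4,fy=4,interpolation=2)
cv2.imwrite('pics/c1.png',im[:,:,::-1])
im=cv2.resize(p[120:220,360:490],None,fx=5,fy=5,interpolation=2)
cv2.imwrite('pics/c2.png',im[:,:,::-1])
p,w=cloud('scene1')
im=cv2.resize(p[150:300,270:450],None,fx=4,fy=4,interpolation=2)
cv2.imwrite('pics/c3.png',im[:,:,::-1])
E
```

```text
top1 tall 389 [456.2 333.1  94.2] [457.2 334.6] [36.7 52.2] 11.2
top1 sq 878 [450.6 210.7  94.1] [451.8 210.7] [66.2 67.1] 84.4
top1 short 332 [570.1 335.7  47.9] [571.4 336.5] [36.9 51.2] 26.5
top1 deck 22001 [ 639.1 -260.   138.3] [437.7 152.3] [ 740.3 1233.3] 0.9
slotarea
scene1 tall 436 [461.9 332.   95.8] [459.  333.9] [36.4 53.1] 11.2
scene1 sq 967 [457.8 208.7  96.4] [453.4 210.1] [66.4 66.6] 84.3
scene1 short 472 [575.  333.8  50. ] [572.9 336.1] [36.4 52.9] 27.2
scene1 deck 27917 [ 644.6 -180.2  141.1] [469.4   3.1] [1022.1  763.4] 25.4
slotarea
```

```bash
python3 - <<'E'
from h import *
p,w=cloud('top1')
for v in range(140,190,6): print(v,[(round(w[v,u,2]) if w[v,u,2]==w[v,u,2] else None) for u in range(400,466,5)])
E
```

```text
140 [139, 137, 136, 138, 140, 137, 139, 137, 138, 140, 139, 141, 139, 138]
146 [137, 139, 138, 136, 137, 140, 139, 140, 136, 139, 136, 141, 139, 137]
152 [138, 136, 139, 135, 137, 137, 140, 139, 136, 132, 139, 137, 137, 138]
158 [138, 139, 139, 130, 129, 125, 124, 120, 119, 130, 138, 137, 138, 139]
164 [138, 137, 139, 119, 100, 94, 86, 90, 116, 128, 136, 138, 140, 139]
170 [137, 139, 139, 131, 88, 89, 88, 88, 109, 124, 132, 138, 139, 138]
176 [136, 135, 140, 137, 87, 90, 88, 88, 103, 120, 130, 135, 137, 139]
182 [138, 139, 139, 139, 133, 136, 138, 139, 137, 138, 138, 137, 137, 138]
188 [135, 140, 138, 139, 136, 136, 136, 137, 139, 139, 138, 139, 138, 140]
```

View pics/c1.png

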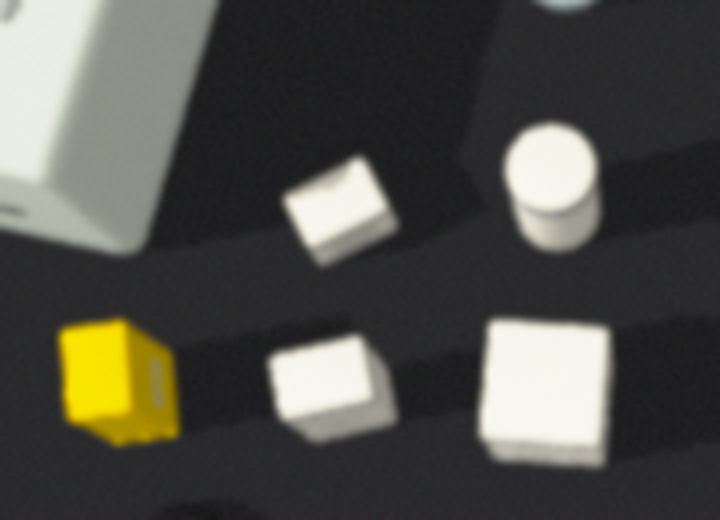

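View pics/c2.png

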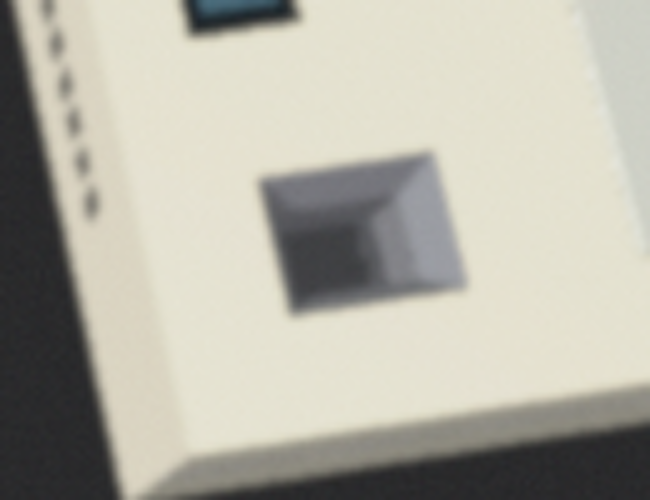

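View pics/c3.png

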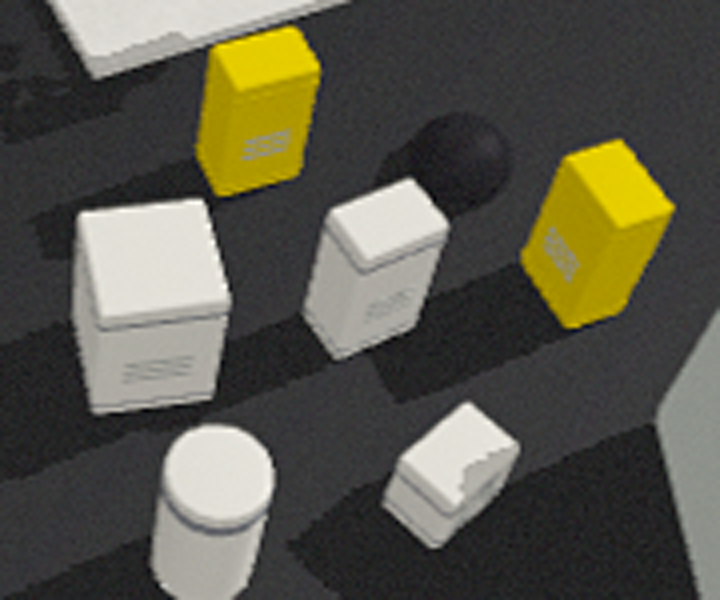

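```bash
python3 - <<'E'
from h import *
p,w=cloud('scene1')
im=cv2.resize(p[260:340,55:145],None,fx=8,fy=8,interpolation=2)
cv2.imwrite('pics/c4.png',im[:,:,::-1])
def ray(t,px,z):
    f=np.load(f'pics/{t}.npz');K=f['K'];E=np.linalg.inv(f['E'])
    px=np.atleast_2d(px).astype(float); x=(px[:,0]-K[0,2])/K[0,0];y=(px[:,1]-K[1,2])/K[1,1]
    d=np.stack([x,-y,-np.ones_like(x)],1)@E[:3,:3].T; o=E[:3,3]
    return o+d*((z-o[2])/d[:,2])[:,None]
c=np.array([[262,178],[433,152],[467,287],[292,314]])/5+[360-.4,120-.4]
P=ray('top1',c,140);print(P.round(1),P.mean(0)); print(cv2.minAreaRect(P[:,:2].astype(np.float32)))
print(np.linalg.norm(P-np.roll(P,-1,0),axis=1))
for a,b in((0,1),(1,2),(3,2),(0,3)):
    d=P[b]-P[a]; print(np.degrees(np.arctan2(d[1],d[0])))
# hole via depth
for t,box in (('top1',(140,195,395,470)),('scene1',(262,335,60,140))):
    p,w=cloud(t); s=np.zeros((420,560),bool); s[box[0]:box[1],box[2]:box[3]]=1
    g=p.astype(float).max(2)
    for thr in(185,):
        pass
    print(t,np.percentile(g[s],[5,25,50,75,95]))
    m=(g<(np.percentile(g[s],80)*.86))&s
    n,l,st,ce=cv2.connectedComponentsWithStats(m.astype(np.uint8)); i=1+np.argmax(st[1:,4])
    v,u=np.where(l==i); print(st[i])
    Q=ray(t,np.stack([u,v],1),140); print(cv2.minAreaRect(Q[:,:2].astype(np.float32)),Q.mean(0))
E
```

```text
[[ 590.8 -134.   140. ]
 [ 600.8 -209.8  140. ]
 [ 539.3 -218.   140. ]
 [ 529.1 -141.5  140. ]] [ 565.01047006 -175.81340694  140.        ]
((564.982421875, -175.62722778320312), (62.10994338989258, 77.17009735107422), 7.575348854064941)
[76.41725486 62.08799614 77.17009763 62.11451649]
-82.42798077387972
-172.42464346171596
-82.41164534133266
-173.1190972813112
top1 [ 84. 187. 228. 229. 229.]
[ 411  150   43   34 1063]
((564.6878051757812, -174.79061889648438), (65.21929931640625, 80.17341613769531), 7.78942346572876) [ 564.41573012 -174.77614919  140.        ]
scene1 [ 84.   141.75 201.   203.   205.  ]
[  72  274   56   51 1856]
((564.5051879882812, -177.45950317382812), (64.29375457763672, 80.57081604003906), 7.8167829513549805) [ 565.39855585 -177.66715217  140.        ]
```

View pics/c4.png

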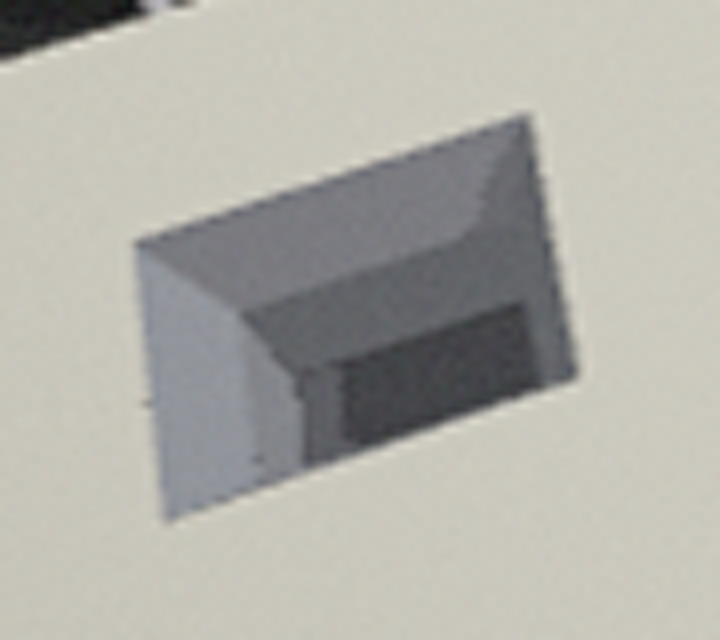

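```bash
cat >> h.py <<'E'
def to(x,y,z,yaw,R=None,p=None):
    s=robot.state(); p=s['ee_pos']; R=s['tool_rot']
    cur=np.degrees(np.arctan2(R[1,0],R[0,0]))
    print('offset',(R.T@(np.array([x,y,z])-p)/1000).round(4),'spin',round(-(((yaw-cur)+180)%360-180)/5,3),'clock',s['clock'])
E
python3 - <<'E'
from h import *
p,w=cloud('scene1')
for c in ((334,165),(418,195),(384,190),(322,265)):
    v,u=np.mgrid[:420,:560]; m=(abs(u-c[0])<25)&(abs(v-c[1])<30)&(w[...,2]>25)
    pi=p.astype(int)
    if c[0] in(334,418): m&=pi[...,2]<80;m&=pi[...,0]>120
    P=w[m]; P=P[P[:,2]>P[:,2].max()-8]; print(c,P[:,2].max(),cv2.minAreaRect(P[:,:2].astype(np.float32)))
to(459,334,231,11.2)
E
```

```text
(334, 165) 98.48018990781202 ((337.534423828125, 309.02899169921875), (37.44685363769531, 52.005592346191406), 5.570990562438965)
(418, 195) 99.76600524117782 ((465.41119384765625, 458.5614929199219), (51.304161071777344, 36.77055740356445), 7.311228275299072)
(384, 190) 99.94452147040909 ((458.5492858886719, 334.6533203125), (35.954200744628906, 51.41203308105469), 11.182845115661621)
(322, 265) 99.96489188069825 ((577.5526733398438, 205.1324005126953), (48.51459884643555, 48.862735748291016), 25.6881046295166)
offset [-8.680e-02  3.284e-01 -2.000e-04] spin 12.038 clock 0.1
```

>>> {"op": "move_arm", "data": {
  "offset": [
    [-0.087, 0.328, 0],
    [-0.087, 0.328, 0],
    [-0.087, 0.328, 0],
    [-0.087, 0.328, 0],
    [-0.087, 0.328, 0],
    [-0.087, 0.328, 0],
    [-0.087, 0.328, 0],
    [-0.087, 0.328, 0],
    [-0.087, 0.328, 0],
    [-0.087, 0.328, 0],
    [-0.087, 0.328, 0],
    [-0.087, 0.328, 0]
  ],
  "spin": [12.04, 12.04, 12.04, 12.04, 12.04, 12.04, 12.04, 12.04, 12.04, 12.04, 12.04, 12.04],
  "claw": -1
}}

```text
clock: 1.3
ee_pos: [457.8, 334.8, 231.5]
tool_rot: [[0.981, 0.196, 0.0], [0.196, -0.981, 0.0], [0.0, -0.0, -1.0]]
ft_force: [-0.7, 0.2, -0.4]
opening: 1.002
```

```bash
python3 - <<'E'
from h import *
to(459,334,231,11.2)
c=grab('wrist','w1'); print(c)
s=robot.state();print(s['ee_pos'],s['joints'])
p,w=cloud('w1')
m=(w[...,2]>85)&(w[...,2]<110)
n,l,st,ce=cv2.connectedComponentsWithStats(m.astype(np.uint8))
for i in range(1,n):
    if st[i,4]>300:
        P=w[l==i]; print(st[i],np.median(P,0),cv2.minAreaRect(P[:,:2].astype(np.float32)))
E
```

```text
offset [0.001  0.0011 0.0005] spin 0.022 clock 1.3
{'intrinsics': array([[343.4529267 ,   0.        , 281.53577325],
       [  0.        , 343.4529267 , 206.85907648],
       [  0.        ,   0.        ,   1.        ]]), 'extrinsics': array([[ 9.80706355e-01,  1.95485630e-01, -6.42455312e-04,
        -5.14312482e+02],
       [-1.86912771e-01,  9.36725543e-01, -2.95987960e-01,
        -1.88166467e+02],
       [-5.72595886e-02,  2.90397357e-01,  9.55191454e-01,
        -4.51031120e+02],
       [ 0.00000000e+00,  0.00000000e+00,  0.00000000e+00,
         1.00000000e+00]])}
[457.95948421 334.76437003 231.45542017] [3.61664323e+01 7.37730089e+00 1.27069322e+01 9.53132117e+01
 8.79886120e-05 1.14873156e+02]
[ 439    0  121  130 2174] [576.81591466 454.95133576  97.81391874] ((606.5772094726562, 451.3866882324219), (38.03251266479492, 131.77122497558594), 56.0700569152832)
[ 288    9   74   59 3808] [465.17260885 456.95373637  96.37893162] ((465.5738830566406, 457.3055725097656), (52.268550872802734, 36.50019454956055), 6.922402381896973)
[ 115  163   48   64 2803] [340.04614141 310.43618668  96.55550108] ((338.35205078125, 307.98406982421875), (36.417823791503906, 52.04693603515625), 4.260387420654297)
[ 261  163   43   62 2601] [458.44817495 335.04096533  96.53559184] ((458.7154235839844, 332.75927734375), (35.73881912231445, 52.29817581176758), 11.799508094787598)
[ 210  275   84   79 4526] [452.88261959 214.49973905  96.72434764] ((453.20782470703125, 209.1538543701172), (67.42438507080078, 66.43215942382812), 84.61095428466797)
[ 348  315   52   51 1872] [572.97810763 206.39703317  96.54903863] ((574.171142578125, 202.04603576660156), (43.45079040527344, 51.103973388671875), 37.63401412963867)
```

View pics/w1.png

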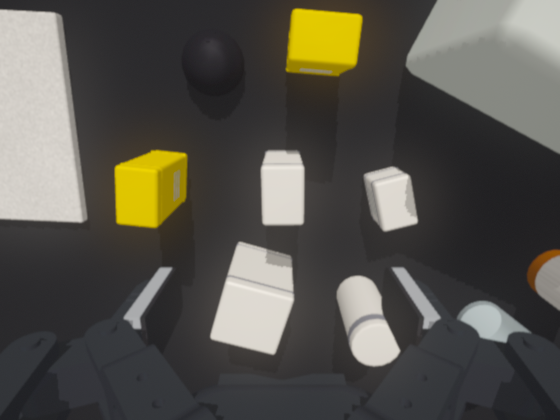

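The wrist view shows the tall cartridge's top centred at about pixel (283,190). All three cameras put it at (458.5, 334.2) with yaw about 11.3°. Descending.

>>> {"op": "move_arm", "data": {
  "offset": [
    [0, 0, 0.03],
    [0, 0, 0.07],
    [0, 0, 0.11],
    [0, 0, 0.135],
    [0, 0, 0.155],
    [0, 0, 0.165],
    [0, 0, 0.171],
    [0, 0, 0.171],
    [0, 0, 0.171]
  ],
  "spin": [0, 0, 0, 0, 0, 0, 0, 0, 0]
}}

```text
clock: 2.25
ee_pos: [459.0, 334.5, 61.4]
tool_rot: [[0.981, 0.194, 0.001], [0.194, -0.981, 0.001], [0.001, -0.001, -1.0]]
ft_force: [-0.4, 0.3, -0.5]
opening: 1.0
```

```bash
python3 - <<'E'
from h import *
c=grab('wrist','w2'); grab('scene','s2'); print(robot.state()['ee_pos'])
p,w=cloud('w2')
m=(w[...,2]>92)&(w[...,2]<103)
n,l,st,ce=cv2.connectedComponentsWithStats(m.astype(np.uint8))
for i in range(1,n):
    if st[i,4]>1000:
        P=w[l==i]; print(st[i],np.median(P,0),cv2.minAreaRect(P[:,:2].astype(np.float32)))
E
```

```text
[459.09629359 334.52867448  61.47030274]
[  230   247   101   126 11881] [458.42389734 336.59116894  96.63612291] ((459.01922607421875, 332.8904724121094), (36.08565902709961, 52.52085494995117), 11.950966835021973)
[ 119  282   53   70 1106] [415.55696587 330.0505689   97.86232829] ((415.4139404296875, 326.929931640625), (14.462740898132324, 22.981056213378906), 47.98220443725586)
[ 392  282   54   70 1112] [501.74062408 350.34652797  98.01765991] ((502.1997375488281, 343.80169677734375), (22.978878021240234, 14.416131019592285), 65.06217193603516)
```

View pics/w2.png

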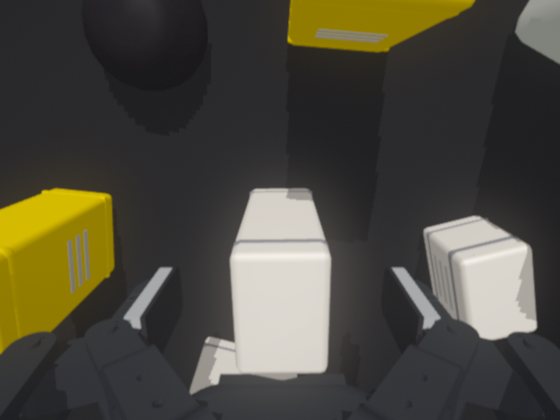

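View pics/s2.png

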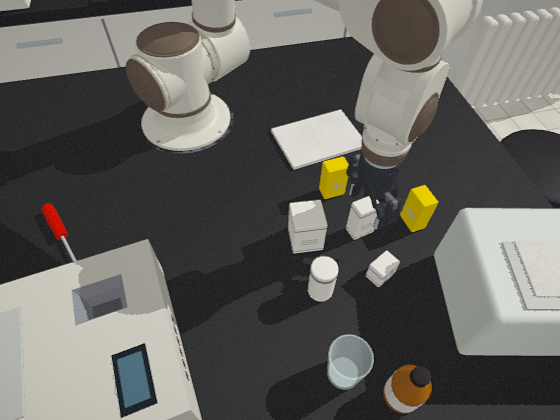

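The fingers straddle the cartridge evenly (left finger at column 155, right at 405, cartridge 233–328). Closing now.

>>> {"op": "move_arm", "data": {
  "offset": [
    [0, 0, 0],
    [0, 0, 0],
    [0, 0, 0],
    [0, 0, 0],
    [0, 0, 0],
    [0, 0, 0],
    [0, 0, 0],
    [0, 0, 0]
  ],
  "spin": [0, 0, 0, 0, 0, 0, 0, 0],
  "claw": 1,
  "grip_force": 45
}}

```text
clock: 3.15
ee_pos: [458.8, 334.2, 60.6]
tool_rot: [[0.981, 0.194, 0.0], [0.194, -0.981, 0.0], [0.001, -0.0, -1.0]]
ft_force: [-0.0, 0.3, 3.1]
opening: 0.412
```

```bash
python3 - <<'E'
from h import *
s=robot.state(); print(s['ee_pos'],s['opening'],s['ft_force'])
E
```

```text
[458.78068306 334.23672667  60.57740977] 0.412058338481239 [-0.02110981  0.26611295  3.13345277]
```

Opening 0.41 × 85 ≈ 35 mm, so it is gripped. Lifting.

>>> {"op": "move_arm", "data": {
  "offset": [
    [0, 0, -0.01],
    [0, 0, -0.03],
    [0, 0, -0.06],
    [0, 0, -0.1],
    [0, 0, -0.14],
    [0, 0, -0.17],
    [0, 0, -0.19],
    [0, 0, -0.2],
    [0, 0, -0.2],
    [0, 0, -0.2]
  ],
  "spin": [0, 0, 0, 0, 0, 0, 0, 0, 0, 0]
}}

```text
clock: 4.15
ee_pos: [458.5, 334.0, 259.1]
tool_rot: [[0.981, 0.194, -0.001], [0.194, -0.981, -0.001], [-0.001, 0.001, -1.0]]
ft_force: [0.2, -0.9, -1.3]
opening: 0.413
```

```bash
python3 - <<'E'
from h import *
s=robot.state(); print(s['ee_pos'],s['opening'],s['ft_force'])
grab('wrist','w3')
to(564.7,-176.1,260,7.7)
to(500,80,260,9)
E
```

```text
[458.45667705 334.00396288 259.08999087] 0.41315078624607665 [ 0.16666488 -0.90960924 -1.28182588]
offset [ 0.0054  0.521  -0.0008] spin 0.698 clock 4.2
offset [-0.0084  0.2572 -0.001 ] spin 0.438 clock 4.2
```

View pics/w3.png

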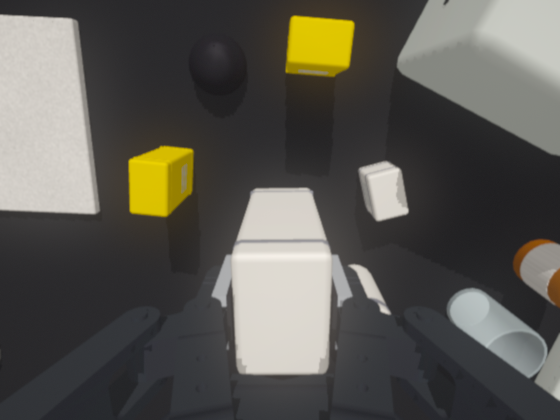

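Held upright (top face at rows 245–373). Moving towards the slot.

>>> {"op": "move_arm", "data": {
  "offset": [
    [0, 0.02, 0],
    [0, 0.06, 0],
    [0, 0.1, 0],
    [0.001, 0.14, 0],
    [0.002, 0.185, 0],
    [0.003, 0.23, 0],
    [0.003, 0.275, 0],
    [0.004, 0.32, 0],
    [0.004, 0.365, 0],
    [0.005, 0.41, 0],
    [0.005, 0.45, 0],
    [0.0055, 0.48, 0]
  ],
  "spin": [0, 0, 0, 0.1, 0.2, 0.3, 0.4, 0.5, 0.6, 0.7, 0.7, 0.7]
}}

```text
clock: 5.4
ee_pos: [556.8, -138.1, 258.6]
tool_rot: [[0.991, 0.132, -0.002], [0.132, -0.991, 0.0], [-0.002, -0.001, -1.0]]
ft_force: [-0.0, 0.5, -0.8]
opening: 0.418
```

```bash
python3 - <<'E'
from h import *
to(564.7,-176.1,260,7.7)
E
```

```text
offset [ 0.0028  0.0387 -0.0014] spin -0.018 clock 5.4
```

>>> {"op": "move_arm", "data": {
  "offset": [
    [0.003, 0.03, 0],
    [0.003, 0.07, 0],
    [0.003, 0.11, 0],
    [0.003, 0.13, 0],
    [0.003, 0.14, 0],
    [0.003, 0.14, 0],
    [0.003, 0.14, 0],
    [0.003, 0.14, 0]
  ],
  "spin": [0, 0, 0, 0, 0, 0, 0, 0]
}}

```text
clock: 6.2
ee_pos: [578.9, -272.8, 260.5]
tool_rot: [[0.991, 0.135, 0.0], [0.135, -0.991, 0.0], [0.0, -0.0, -1.0]]
ft_force: [0.1, -0.0, -2.4]
opening: 0.415
```

```bash
python3 - <<'E'
from h import *
to(564.7,-176.1,260,7.7)
s=robot.state();print(s['ee_pos'],s['tool_rot'])
grab('wrist','w4')
E
```

```text
offset [-0.001  -0.0977  0.0005] spin 0.012 clock 6.2
[ 578.89628678 -272.77762378  260.50522507] [[ 9.90839975e-01  1.35041178e-01  1.55580135e-04]
 [ 1.35041152e-01 -9.90839977e-01  1.66988750e-04]
 [ 1.76705375e-04 -1.44449408e-04 -9.99999974e-01]]
```

View pics/w4.png

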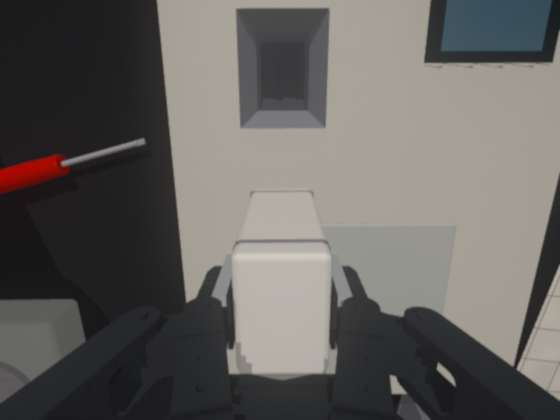

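```bash
python3 - <<'E'
from h import *
z=np.load('pics/w4.npz');K=z['K'];E=np.linalg.inv(z['E']); p=z['p']
def ray(px,zz):
    px=np.atleast_2d(px).astype(float); x=(px[:,0]-K[0,2])/K[0,0];y=(px[:,1]-K[1,2])/K[1,1]
    d=np.stack([x,-y,-np.ones_like(x)],1)@E[:3,:3].T; o=E[:3,3]
    return o+d*((zz-o[2])/d[:,2])[:,None]
g=p.astype(float).max(2); s=np.zeros(g.shape,bool); s[0:150,200:360]=1
m=((g<140)&s).astype(np.uint8); n,l,st,ce=cv2.connectedComponentsWithStats(m); i=1+np.argmax(st[1:,4]); print(st[i])
cs=max(cv2.findContours((l==i).astype(np.uint8),0,1)[0],key=len)[:,0]
Q=ray(cs,140); r=cv2.minAreaRect(Q[:,:2].astype(np.float32)); print('slot',r)
# tool-frame
tp=np.array([578.896,-272.778]); yaw=np.radians(7.76); R=np.array([[np.cos(yaw),np.sin(yaw)],[np.sin(yaw),-np.cos(yaw)]])
print('slot in tool',R.T@(np.array(r[0])-tp))
_,w=cloud('w4'); 
mm=(w[...,2]>288)&(w[...,2]<304); n,l,st,ce=cv2.connectedComponentsWithStats(mm.astype(np.uint8))
for i in range(1,n):
    if st[i,4]>2000:
        P=w[l==i]; print(st[i],np.median(P,0)); rr=cv2.minAreaRect(P[:,:2].astype(np.float32)); print(rr,'cart in tool',R.T@(np.array(rr[0])-tp))
zz=np.median(P[:,2])
print('cart corners', [(R.T@(ray(c,zz)[0,:2]-tp)).round(1) for c in((235,252),(329,252),(327,373),(238,373))])
_,w=cloud('w4'); print('deck z',np.nanmedian(w[140:170,190:230,2]),'cart top z',zz)
E
```

```text
[  236     8    94   120 10802]
slot ((566.7395629882812, -178.60838317871094), (64.37090301513672, 79.34933471679688), 7.827436447143555)
slot in tool [  0.67003324 -94.94865322]
[  189   243   186   131 14422] [ 578.69353888 -268.48357304  296.53557031]
((579.2508544921875, -273.93536376953125), (62.974830627441406, 52.731040954589844), 8.78567886352539) cart in tool [0.19533313 1.19467886]
cart corners [array([-15.8, -25. ]), array([ 16.3, -25. ]), array([17.6, 25.8]), array([-16.7,  25.8])]
deck z 140.6902268902395 cart top z 296.5355703067037
```

Wrist view: slot mouth is at cols 236–330, rows 8–128, and measures 64×79 mm, which matches the given size. I need to move about (0, −96.3 mm) in the tool frame.

>>> {"op": "move_arm", "data": {
  "offset": [
    [0, -0.03, 0],
    [0, -0.065, 0],
    [0, -0.085, 0],
    [0, -0.0963, 0],
    [0, -0.0963, 0],
    [0, -0.0963, 0],
    [0, -0.0963, 0.02],
    [0, -0.0963, 0.04],
    [0, -0.0963, 0.058],
    [0, -0.0963, 0.065],
    [0, -0.0963, 0.07],
    [0, -0.0963, 0.07]
  ],
  "spin": [0, 0, 0, 0, 0, 0, 0, 0, 0, 0, 0, 0]
}}

```text
clock: 7.45
ee_pos: [566.0, -179.0, 190.1]
tool_rot: [[0.991, 0.133, -0.0], [0.133, -0.991, 0.0], [-0.0, -0.0, -1.0]]
ft_force: [-0.7, -0.5, -2.2]
opening: 0.418
```

```bash
python3 - <<'E'
from h import *
s=robot.state();print(s['ee_pos'],s['ft_force'])
grab('wrist','w5');grab('top','t5');grab('scene','s5')
ims=[cv2.imread('pics/w5.png')[150:400,180:400],cv2.imread('pics/t5.png')[100:220,360:490],cv2.imread('pics/s5.png')[200:350,40:180]]
ims=[cv2.resize(i,(int(i.shape[1]*400/i.shape[0]),400))[:,:] for i in ims]
o=np.hstack(ims); print(o.shape); cv2.imwrite('pics/c5.png',cv2.resize(o,(800,int(o.shape[0]*800/o.shape[1]))))
E
```

```text
[ 565.96454786 -179.04451327  190.12387897] [-0.68947556 -0.5218308  -2.18518683]
(400, 1158, 3)
```

View pics/c5.png

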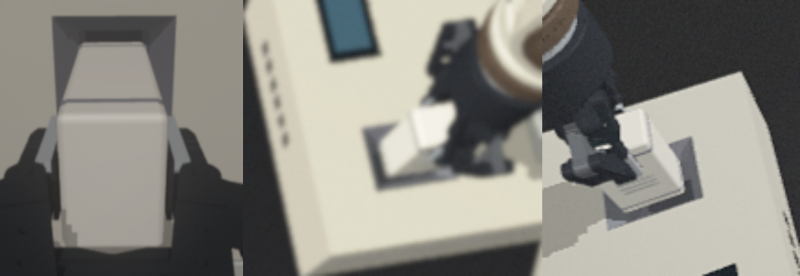

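The cartridge is inside the mouth with margins all round. Descending slowly and watching the force.

>>> {"op": "move_arm", "data": {
  "offset": [
    [0, 0, 0.004],
    [0, 0, 0.008],
    [0, 0, 0.012],
    [0, 0, 0.016],
    [0, 0, 0.02]
  ],
  "spin": [0, 0, 0, 0, 0]
}}

```text
clock: 8.1
ee_pos: [565.9, -178.5, 169.8]
tool_rot: [[0.991, 0.134, -0.0], [0.134, -0.991, 0.0], [-0.0, -0.0, -1.0]]
ft_force: [-0.9, -1.0, -1.8]
opening: 0.415
```

```bash
python3 - <<'E'
from h import *
s=robot.state();print(s['ee_pos'],s['ft_force'],s['moment'])
E
```

```text
[ 565.89242209 -178.53847638  169.80599911] [-0.86169302 -1.00062249 -1.76060196] [-0.01671918  0.00058172 -0.03513375]
```

>>> {"op": "move_arm", "data": {
  "offset": [
    [0, 0, 0.004],
    [0, 0, 0.008],
    [0, 0, 0.012],
    [0, 0, 0.016],
    [0, 0, 0.019],
    [0, 0, 0.019]
  ],
  "spin": [0, 0, 0, 0, 0, 0]
}}

```text
clock: 8.7
ee_pos: [565.9, -178.6, 150.9]
tool_rot: [[0.991, 0.134, -0.0], [0.134, -0.991, 0.0], [-0.0, -0.0, -1.0]]
ft_force: [-0.1, 0.0, -0.8]
opening: 0.414
```

```bash
python3 - <<'E'
from h import *
s=robot.state();print(s['ee_pos'],s['ft_force'],s['moment'])
E
```

```text
[ 565.87581563 -178.55992493  150.90894818] [-0.07220292  0.02405297 -0.79134664] [ 0.02460792 -0.08146591  0.03880405]
```

>>> {"op": "move_arm", "data": {
  "offset": [
    [0, 0, 0.001],
    [0, 0, 0.002],
    [0, 0, 0.002]
  ],
  "spin": [0, 0, 0]
}}

```text
clock: 9.0
ee_pos: [566.0, -178.6, 149.7]
tool_rot: [[0.991, 0.134, 0.0], [0.134, -0.991, -0.0], [0.0, 0.0, -1.0]]
ft_force: [-1.2, -0.3, 1.9]
opening: 0.416
```

>>> {"op": "move_arm", "data": {
  "offset": [
    [0, 0, 0],
    [0, 0, 0],
    [0, 0, 0],
    [0, 0, 0],
    [0, 0, 0],
    [0, 0, 0],
    [0, 0, 0]
  ],
  "spin": [0, 0, 0, 0, 0, 0, 0],
  "claw": -1
}}

```text
clock: 9.7
ee_pos: [565.9, -178.6, 149.3]
tool_rot: [[0.991, 0.134, -0.0], [0.134, -0.991, -0.0], [-0.0, 0.0, -1.0]]
ft_force: [0.2, 0.0, -0.0]
opening: 1.003
```

>>> {"op": "move_arm", "data": {
  "offset": [
    [0, 0, -0.01],
    [0, 0, -0.03],
    [0, 0, -0.05],
    [0, 0, -0.07],
    [0, 0, -0.08],
    [0, 0, -0.08]
  ],
  "spin": [0, 0, 0, 0, 0, 0]
}}

```text
clock: 10.3
ee_pos: [566.5, -178.8, 231.1]
tool_rot: [[0.991, 0.134, 0.003], [0.134, -0.991, -0.001], [0.003, 0.001, -1.0]]
ft_force: [-0.7, -0.8, -0.1]
opening: 1.005
```

```bash
python3 - <<'E'
from h import *
s=robot.state();print(s['ee_pos'],s['ft_force'],s['opening'])
grab('wrist','w6');grab('scene','s6')
_,w=cloud('w6'); m=(w[...,2]>172)&(w[...,2]<205); n,l,st,ce=cv2.connectedComponentsWithStats(m.astype(np.uint8))
for i in range(1,n):
    if st[i,4]>1500:
        P=w[l==i]; print(st[i],np.median(P,0),cv2.minAreaRect(P[:,:2].astype(np.float32)))
ims=[cv2.imread('pics/w6.png'),cv2.imread('pics/s6.png')[200:380,20:260]]
ims=[cv2.resize(i,(400,300)) for i in ims]
cv2.imwrite('pics/c6.png',np.hstack(ims))
E
```

```text
[ 566.53420745 -178.77405076  231.13602075] [-0.67291261 -0.76519344 -0.0979784 ] 1.005320555331523
[ 249  186   63   88 5208] [ 565.86823029 -176.36662958  186.57804327] ((566.242431640625, -179.86630249023438), (36.0621223449707, 52.23624038696289), 8.286659240722656)
```

View pics/c6.png

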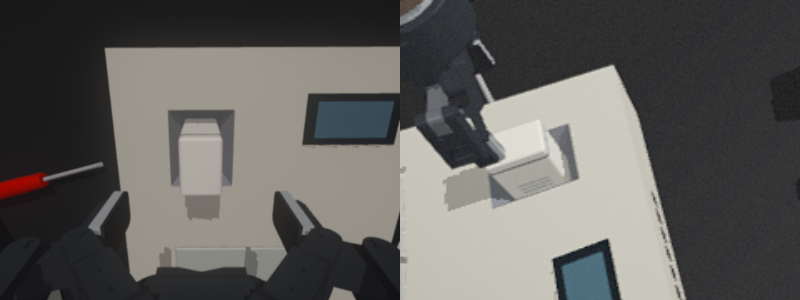

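Cartridge stands in the slot, top at 186.6 mm, as expected for carriage up. Now I'll shut the fingers and push from above.

>>> {"op": "move_arm", "data": {
  "offset": [
    [0, 0, 0],
    [0, 0, 0],
    [0, 0, 0],
    [0, 0, 0],
    [0, 0, 0],
    [0, 0, 0],
    [0, 0, 0],
    [0, 0, 0],
    [0, 0, 0.01],
    [0, 0, 0.02],
    [0, 0, 0.03],
    [0, 0, 0.036]
  ],
  "spin": [0, 0, 0, 0, 0, 0, 0, 0, 0, 0, 0, 0],
  "claw": 1
}}

```text
clock: 11.6
ee_pos: [565.5, -178.4, 191.5]
tool_rot: [[0.991, 0.134, -0.002], [0.134, -0.991, 0.001], [-0.002, -0.001, -1.0]]
ft_force: [0.0, -0.2, 0.3]
opening: -0.002
```

```bash
python3 - <<'E'
from h import *
s=robot.state();print(s['ee_pos'],s['ft_force'],s['opening'])
grab('wrist','w7')
E
```

```text
[ 565.50776074 -178.4351331   191.48933627] [ 0.00494541 -0.20909937  0.3109787 ] -0.0023351416042419583
```

View pics/w7.png

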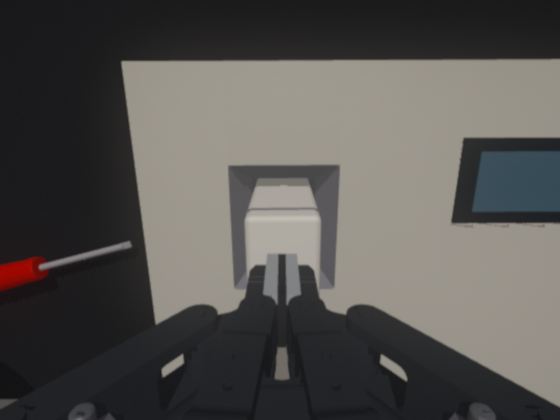

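Shut fingers are centred over the cartridge top (tips at about (282,255)). Pressing down; contact expected near 186.

>>> {"op": "move_arm", "data": {
  "offset": [
    [0, 0, 0.005],
    [0, 0, 0.011],
    [0, 0, 0.017],
    [0, 0, 0.023],
    [0, 0, 0.029],
    [0, 0, 0.034],
    [0, 0, 0.038],
    [0, 0, 0.042],
    [0, 0, 0.044],
    [0, 0, 0.045]
  ],
  "spin": [0, 0, 0, 0, 0, 0, 0, 0, 0, 0]
}}

```text
clock: 12.65
ee_pos: [566.0, -178.6, 148.1]
tool_rot: [[0.991, 0.134, 0.0], [0.134, -0.991, -0.0], [0.0, 0.0, -1.0]]
ft_force: [-0.2, -0.1, 4.4]
opening: -0.0
```

```bash
python3 - <<'E'
from h import *
s=robot.state();print(s['ee_pos'],s['ft_force'],s['opening'])
E
```

```text
[ 566.00413283 -178.6020847   148.09046687] [-0.19234742 -0.06076344  4.40928147] -0.00018603156163572618
```

Still on the spring (4.4 N, about 38 mm down). Feeling for the firm stop.

>>> {"op": "move_arm", "data": {
  "offset": [
    [0, 0, 0.001],
    [0, 0, 0.002],
    [0, 0, 0.003],
    [0, 0, 0.004],
    [0, 0, 0.004]
  ],
  "spin": [0, 0, 0, 0, 0]
}}

```text
clock: 13.15
ee_pos: [566.0, -178.6, 144.2]
tool_rot: [[0.991, 0.134, -0.0], [0.134, -0.991, 0.0], [-0.0, -0.0, -1.0]]
ft_force: [0.8, 0.2, 4.5]
opening: -0.001
```

>>> {"op": "move_arm", "data": {
  "offset": [
    [0, 0, 0.0005],
    [0, 0, 0.001],
    [0, 0, 0.001]
  ],
  "spin": [0, 0, 0]
}}

```text
clock: 13.45
ee_pos: [566.2, -178.7, 144.0]
tool_rot: [[0.991, 0.134, 0.001], [0.134, -0.991, -0.0], [0.001, 0.0, -1.0]]
ft_force: [0.0, 0.6, 8.2]
opening: -0.003
```

At the firm stop: 144.0 mm, with the force jumping to 8 N. Easing up.

>>> {"op": "move_arm", "data": {
  "offset": [
    [0, 0, -0.003],
    [0, 0, -0.006],
    [0, 0, -0.01],
    [0, 0, -0.014],
    [0, 0, -0.018],
    [0, 0, -0.024],
    [0, 0, -0.04],
    [0, 0, -0.06],
    [0, 0, -0.085],
    [0, 0, -0.11],
    [0, 0, -0.11]
  ],
  "spin": [0, 0, 0, 0, 0, 0, 0, 0, 0, 0, 0]
}}

```text
clock: 14.55
ee_pos: [566.6, -178.8, 256.9]
tool_rot: [[0.991, 0.134, 0.004], [0.134, -0.991, -0.001], [0.004, 0.002, -1.0]]
ft_force: [0.1, -0.2, 0.2]
opening: -0.0
```

```bash
python3 - <<'E'
from h import *
s=robot.state();print(s['ee_pos'],s['ft_force'])
grab('wrist','w8');grab('scene','s8')
_,w=cloud('w8'); m=(w[...,2]>150)&(w[...,2]<205); n,l,st,ce=cv2.connectedComponentsWithStats(m.astype(np.uint8))
for i in range(1,n):
    if st[i,4]>1500:
        P=w[l==i]; print(st[i],np.median(P,0),cv2.minAreaRect(P[:,:2].astype(np.float32)))
E
```

```text
[ 566.59219019 -178.78488138  256.8680264 ] [ 0.14660032 -0.24405505  0.20380756]
[ 255  170   51   71 3351] [ 565.88955086 -177.53400365  160.8447501 ] ((566.2951049804688, -180.13491821289062), (36.1232795715332, 52.55198669433594), 8.10671615600586)
```

View pics/s8.png

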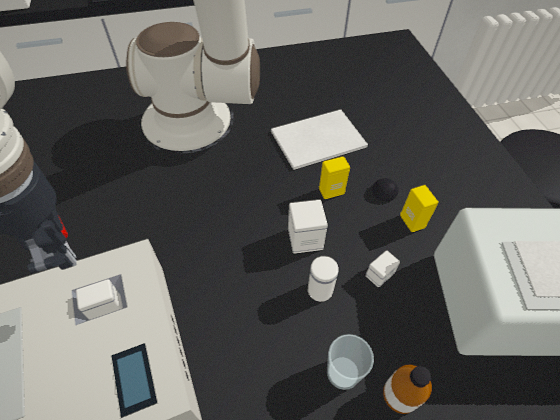

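View pics/w8.png

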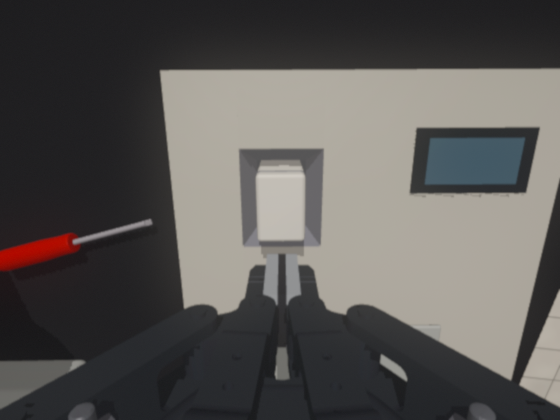

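The cartridge is seated with its top at 160.8 mm, 20 mm above the deck, so the catch is holding. The short and square cartridges still stand where they were. The gripper is about 95 mm clear and touching nothing, so I'm handing in.

```bash
python3 -c "
from cell import robot
print(robot.finish_job())"
```

```text
the job is handed in; nothing more can be done
None
```

The tall flat cartridge is loaded in the spectrometer slot and held down by the catch. I handed the job in at about 14.7 s of the 43 s allowed.

- **Grasp and insertion:** I gripped it across its 36 mm side, lowered it into the slot with no sign of jamming, and let go on the raised carriage. The top measured 186.6 mm there, against 186 mm expected.
- **Push:** I pushed it down with the shut fingers to 144.0 mm, where the force rose from 4.5 N to 8.2 N. That matches the firm stop. Then I backed off.
- **Final state:** The last wrist picture put the top at 160.8 mm, about 20 mm above the deck, which is the height given for the catch holding. The cartridge looked upright and square in the slot.
- **Bystanders and arm:** The short and square cartridges looked undisturbed in the last scene picture. The gripper was about 95 mm clear, with the wrist force near zero.

The cameras disagreed on the slot's position by up to about 3 mm. I went mainly by the wrist camera, which saw the held cartridge and the slot together. No check failed.

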